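Pack the monitor-arm parts back into their carton

ROBOT

A 7-joint arm with a two-finger parallel gripper is mounted at the origin on the work surface. World frame = base frame: x ahead of the robot, y to its left, z up, the work surface at z = 0. Lengths are in m, angles in rad, forces in N, time in s.
With the tool pointing down it reaches from about 0.4 to 0.85 m from the base axis. Payload 4.5 kg.
Tool frame: the origin (TCP) lies midway between the tips of the shut fingers; the grasp point (between the pads) lies 19 mm behind it; z points along the fingers, y is the line along which they close (so a half turn about z gives the same grasp; the last joint's range is limited). The gripper opens to 88 mm and grips with 3 to 60 N. Pads are 18 mm wide; open, the fingers measure 123 mm over their backs; the gripper's body (75 mm by 187 mm) begins 45 mm behind the grasp point.
Start: joints at [1.377, 0.689, -0.195, 1.565, 0.157, 0.902, -0.215], TCP at [0.141, -0.609, 0.239] pointing down, gripper open.
Joint ranges: [-3.01, 3.01], [-0.46, 2.08], [-1.47, 1.51], [0.13, 2.56], [-1, 4.14], [0.04, 2.09], [-2.66, 2.66]. Speed limits (rad/s): [2.57, 2.57, 3.14, 3.14, 3.14, 3.14, 3.14].

INTERFACE

Orientations are given as a unit quaternion [x, y, z, w].
In Python, from plant import r gives the robot as it stands.
- The arm moves only by the tool carry_out, never from a script. Its argument "plan" is a list of rows, each an object with "rot": the turn, a rotation vector about the tool's x, y, z in rad, a list of three; "xyz": the shift along the tool's x, y, z in m, a list of three; "grip": the closure in counts, from 0 (fully open) to 255 (shut). In form: [{"rot": [wx, wy, wz], "xyz": [dx, dy, dz], "grip": grip}, ...]. A call has 1 to 8 rows; each row is the pose to reach, as a shift and turn from the pose commanded when the call began, along the tool's axes at that moment; what a row does not reach only later rows make up. A row lasts 1/12 s, in which the tool goes at most 41.7 mm and 7.16 degrees, less where a joint would pass 70% of its speed; a pose out of reach is approached as far as the arm can. A call with a gripper value outside its range is refused whole. The fingers move at their own pace and stop on an object; "squeeze" is the grip in N (left out, the last holds). Time passes only in rows, so rows that repeat a pose let the fingers close. It gives the time, the measured TCP pose, the force, the opening and the grip force at its end, in the units of the state.
- r.get_state(): the state, without advancing time (a new reading comes with each control period).
- r.snapshot(name): name is "side" or "top" or "wrist"; returns the picture (480x640x3 uint8, red, green, blue); there is no depth.
- r.camera_params(name): a dict with "fx", "fy", "cx", "cy" (pixels), "position" and "attitude" of the camera in the world; the wrist camera has in their place "hand_eye" (4x4, takes a point from camera to tool coordinates, whose origin is the TCP and whose axes are the flange's). Camera axes: x right, y down, z forward; pixel columns grow to the right and rows downward; lengths in m; the calibration is good to about 2 mm. A picture is of the moment at which its call begins: read the wrist's pose just before it. camera_params takes no time and is no camera call.
- r.finish_job(): hands the job in; it is judged then, once.
The state is a dict: "clock": time; "q": joint angles; "qd": joint speeds; "joint_torque": joint torques, N m; "tool_pos": TCP position; "eef_rot": TCP orientation; "contact_force": force on the tool from outside, world axes, zero at the start; "moment": the same for the moment, N m; "opening": opening from 0.0 (shut) to 1.0 (fully open); "finger_force": force on a finger pad.
Only numpy, scipy, OpenCV 4.12 (cv2) and the standard library are available. Lean on these libraries where they do the work, as an engineer would, in place of code of your own. Each camera call takes 0.05 s, during which the arm holds its last target. There are 200 camera calls.

TASK

Pack the shorter of the two aluminium monitor-arm links and the dark metal bridge foot into the open carton. The short link must lie flat on the carton's floor along its long side, with the bridge foot standing upright over it, straddling it, both its legs down on the carton's floor; they go in only in the right order. Leave the longer link where it lies.

Things in the scene. Friction and masses are not known exactly. Their poses are not given: they have to be found in the camera images.
- carton: Open cardboard carton fixed to the desk, outside 174 x 134 x 55 mm, walls and floor 5 mm thick (inside 164 x 124 mm, 50 mm deep). Origin: centre of its underside, on the desk. x along its 174 mm side, y along its 134 mm side, z up.
- short_link: The shorter aluminium monitor-arm link, 140 mm long, 0.3 kg, lying flat: a bar 34 mm wide and high between two round upright knuckles 50 mm across, 40 mm high, centres 90 mm apart. The bare bar between them is 40 mm long: grip it there across its width. Origin: centre of its underside; x along its length, z up. Same after a half turn about z.
- bridge_foot: Dark metal inverted U on two legs, bright post on top, 0.45 kg. Plate 80 (x) by 100 mm (y), top 56 mm above the feet; legs 8 mm thick, 80 mm long in x, centred at y = -46 and +46 mm: a tunnel along x 84 mm wide, 48 mm high. Post 28 x 28 mm, sides along x and y, from the plate's centre up to 116 mm: grip it there. Origin: midway between the feet, at their undersides; z up. Same after a half turn.
- long_link: The longer aluminium monitor-arm link, loose, 200 mm long, of the same shape otherwise (bar 34 mm wide and high, knuckles 50 mm across and 40 mm high); too long for the carton, to be left alone. Origin: centre of its underside; x along its length, z up.
Mind the look-alikes: they are no part of the job. What is shaped like the bridge_foot but yellow is not meant.

How it is judged:
On the way:
1. the short link lies flat on the carton's floor, the bridge foot still outside (x of short_link in the frame of carton between -0.025 and 0.025 m and y of short_link in the frame of carton between -0.03 and 0.03 m and z of short_link in the frame of carton between -0.002 and 0.011 m and angle between short_link's own z axis and vertical below 0.12 rad and angle between the x axis of short_link and the x axis of carton, either way round below 0.35 rad and horizontal distance between bridge_foot and carton above 0.12 m), for 0.2 s.
At the end, for the whole second after the job is handed in: Short link and bridge foot both rest on the carton's floor (within 6 mm, tilt under 7 degrees), the foot over the link, both along the carton within 20 degrees; from the carton's centre at most 25 mm (link) or 50 mm (foot) lengthwise, 30 mm (link) or 25 mm (foot) across; at rest (x of short_link in the frame of carton between -0.025 and 0.025 m and y of short_link in the frame of carton between -0.03 and 0.03 m and z of short_link in the frame of carton between -0.002 and 0.011 m and angle between each of short_link, bridge_foot's own z axis and vertical below 0.12 rad and angle between the x axis of each of short_link, bridge_foot and the x axis of carton, either way round below 0.35 rad and x of bridge_foot in the frame of carton between -0.05 and 0.05 m and y of bridge_foot in the frame of carton between -0.025 and 0.025 m and z of bridge_foot in the frame of carton between -0.002 and 0.011 m and linear speed of each of short_link, bridge_foot below 0.02 m/s); the robot touches nothing.
It fails at once if the longer link was moved by more than 40 mm (distance of long_link from where it was at the start of the episode above 0.04 m).
It also fails if it takes over 64 s, if anything falls off the work surface, if the arm or the gripper's body presses on something with over 40 N, if the wrist force passes 120 N, or if a joint passes its speed limit or range.

## Working session

There is one attempt and no reset: what is moved stays moved. The work goes in short steps, Python scripts to look and compute and a tool call to move; the robot and the scene stay as the last step left them, time stands still between calls to the robot, and variables do not carry over. Pictures are saved under pics/ and viewed, at most 10 in all, crops included, and the job is handed in when it is done.

Besides the shell and the picture viewer there is one more tool, called after "Request:" as name(argument=value, ...), one argument or row to a line, values as JSON. carry_out: Moves the arm, as the interface text tells. Its arguments: {"type":"object","properties":{"plan":{"type":"array"},"squeeze":{"type":"number"}},"required":["plan"]}

```bash
ls; mkdir -p pics
python3 - <<'E'
from plant import r
import cv2
s=r.get_state(); print(s)
for n in("top","side","wrist"):
    cv2.imwrite(f"pics/{n}0.png",r.snapshot(n)[:,:,::-1]); print(n,r.camera_params(n))
E
```

```text
pics
{'clock': 0.0, 'q': array([ 1.3767962 ,  0.6899827 , -0.19448359,  1.56639011,  0.15733535,
        0.90249182, -0.21508795]), 'qd': array([ 0.00088607, -0.0001535 ,  0.00072324, -0.00058943,  0.00161234,
        0.00083787,  0.00113623]), 'joint_torque': array([ 3.75603095e-04, -5.27566946e+01, -1.26753263e+00, -1.53427291e+01,
       -5.28158667e-02,  6.41698076e-03,  1.86257716e-04]), 'tool_pos': array([ 0.14092446, -0.60823279,  0.2378978 ]), 'eef_rot': array([ 9.93514241e-01,  1.13703871e-01, -1.97770287e-04, -9.18259288e-04]), 'contact_force': array([0.05492839, 0.33661102, 0.28249159]), 'moment': array([-0.01297269, -0.0680276 ,  0.01923468]), 'finger_force': 0.0, 'opening': 0.9977904046714485}
top {'fx': 540.7235782853083, 'fy': 540.7235782853083, 'cx': 314.9439425582678, 'cy': 246.42252733551905, 'position': array([ 2.08573334e-01, -1.24366778e-03,  1.27889213e+00]), 'attitude': array([-0.69361474,  0.7136202 , -0.06816203,  0.07070181])}
side {'fx': 594.8095109147297, 'fy': 594.8095109147297, 'cx': 326.5262049893936, 'cy': 234.8017591324418, 'position': array([-0.23639836,  0.68752795,  0.82610497]), 'attitude': array([-0.35390155,  0.82466901, -0.40559502,  0.17368765])}
wrist {'fx': 343.9870051180999, 'fy': 343.9870051180999, 'cx': 316.4799101672768, 'cy': 235.63372888522667, 'hand_eye': array([[-1.15132236e-03, -9.56590705e-01, -2.91432493e-01,
         7.47716837e-02],
       [ 9.99999042e-01, -1.32528995e-03,  3.99539495e-04,
        -5.03531198e-04],
       [-7.68428319e-04, -2.91431753e-01,  9.56591314e-01,
        -1.46261907e-01],
       [ 0.00000000e+00,  0.00000000e+00,  0.00000000e+00,
         1.00000000e+00]])}
```

View pics/top0.png

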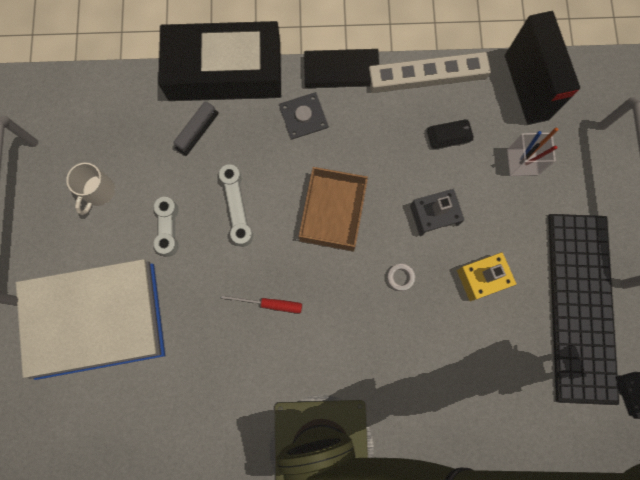

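View pics/side0.png

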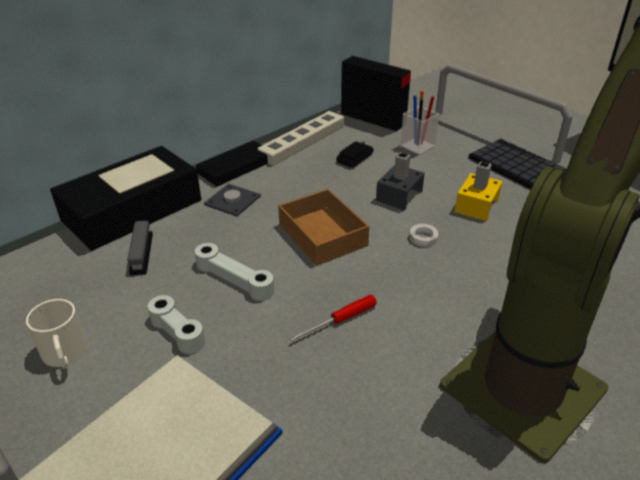

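Candidates in the top view:
- **Links:** short link at (164,225), long link at (235,205).
- **Foot-like things:** dark bridge foot at (438,211), yellow look-alike at (488,277), flat dark plate at (304,115).
- **Carton:** (333,209).

By the description I choose the link at (164,225) and the dark foot at (438,211).

```bash
cat > h.py <<'E'
import numpy as np, cv2
from scipy.spatial.transform import Rotation as R
from plant import r
def cam(n,s=None):
    p=r.camera_params(n); K=(p["fx"],p["fy"],p["cx"],p["cy"])
    if n!="wrist": return K,R.from_quat(p["attitude"]).as_matrix(),np.array(p["position"])
    T=p["hand_eye"]; A=R.from_quat(s["eef_rot"]).as_matrix()
    return K,A@T[:3,:3],A@T[:3,3]+s["tool_pos"]
def ray(c,px,z):
    K,A,o=c; px=np.atleast_2d(px).astype(float)
    d=np.c_[(px[:,0]-K[2])/K[0],(px[:,1]-K[3])/K[1],np.ones(len(px))]@A.T
    return (o+d*((z-o[2])/d[:,2])[:,None])
def proj(c,P):
    K,A,o=c; q=(np.atleast_2d(P)-o)@A; return np.c_[K[0]*q[:,0]/q[:,2]+K[2],K[1]*q[:,1]/q[:,2]+K[3]]
def blobs(mask,amin):
    c,_=cv2.findContours(mask.astype(np.uint8),cv2.RETR_EXTERNAL,cv2.CHAIN_APPROX_NONE)
    return [k for k in c if cv2.contourArea(k)>amin]
def snap(n,f=None):
    s=r.get_state(); im=r.snapshot(n)
    if f: cv2.imwrite(f"pics/{f}.png",im[:,:,::-1])
    return im,cam(n,s),s
def tool(s,P,yaw=None):
    "shift in tool axes to world TCP P"
    return R.from_quat(s["eef_rot"]).inv().apply(np.array(P)-s["tool_pos"])
E
python3 - <<'E'
from h import *
im=cv2.imread("pics/top0.png"); c=cam("top")
hsv=cv2.cvtColor(im,cv2.COLOR_BGR2HSV); H,S,V=cv2.split(hsv)
for n,(x0,y0,x1,y1),m,z in [("short",(145,190,185,262),V>130,.04),("long",(212,160,258,250),V>130,.04),
   ("carton",(290,160,375,258),(S>110)&(H<25),.055),("post",(432,190,458,215),V>125,.116),("foot",(408,185,468,238),V<62,.056)]:
    g=np.zeros_like(V);g[y0:y1,x0:x1]=m[y0:y1,x0:x1]
    b=max(blobs(g,5),key=cv2.contourArea); b=cv2.convexHull(b)
    q=cv2.boxPoints(cv2.minAreaRect(b)); w=ray(c,q,z)[:,:2]
    e=w[1]-w[0],w[2]-w[1]; L=[np.linalg.norm(k) for k in e]; l=e[int(np.argmax(L))]
    print(n,q.mean(0),w.mean(0).round(4),np.round(L,4),"yaw",np.arctan2(l[1],l[0]).round(3)%np.pi)
    if n in("short","long"):
        hb=blobs((g==0)&(cv2.fillPoly(np.zeros_like(V),[b],1)>0)&(V<70),8)
        for k in hb: print("  hole",k.mean((0,1)),ray(c,k.mean((0,1)),.04).round(4))
a=cv2.resize(im[180:270,140:260],None,fx=4,fy=4); d=cv2.resize(im[180:270,390:470],None,fx=4,fy=4)
cv2.imwrite("pics/crop.png",np.hstack([a,d])[:, :800])
E
```

```text
short [163.49998 224.5    ] [0.5193 0.3555] [0.0502 0.1384] yaw 0.023592653589793233
  hole [163.5        242.90909091] [[0.4742 0.3543 0.04  ]]
  hole [163.45454545 205.81818182] [[0.5643 0.3568 0.04  ]]
long [234.67075 203.36804] [0.5668 0.1878] [0.0504 0.1996] yaw 0.18359265358979293
  hole [240.40909091 232.90909091] [[0.493 0.174 0.04 ]]
  hole [228.66666667 173.33333333] [[0.6406 0.2021 0.04  ]]
carton [332.32    208.23999] [ 0.5437 -0.0435] [0.1818 0.1354] yaw 2.943592653589793Traceback (most recent call last):
  File "<stdin>", line 7, in <module>
ValueError: max() iterable argument is empty
```

Run:
```python
from h import *
im=cv2.imread("pics/top0.png"); c=cam("top")
V=cv2.cvtColor(im,cv2.COLOR_BGR2HSV)[:,:,2]
print(V[211,405:472:2],V[185:240:2,425], V[196:210,436:456:2])
b=max(blobs((cv2.cvtColor(im,cv2.COLOR_BGR2HSV)[:,:,1]>110)&(np.indices(V.shape)[1]>290)&(np.indices(V.shape)[1]<375)&(np.indices(V.shape)[0]<258)&(np.indices(V.shape)[0]>160),50),key=cv2.contourArea)
ap=cv2.approxPolyDP(b,5,True)[:,0]; print(ap.tolist(),ray(c,ap,.055).round(4).tolist())
a=cv2.resize(im[180:270,140:260],None,fx=4,fy=4); d=cv2.resize(im[180:270,390:470],None,fx=4,fy=4)
cv2.imwrite("pics/crop.png",np.hstack([a,d]))
```

```text
[ 77  72  72  58  37  40  51  72  72  72  59  46  45  44  51  64  63  65
  71  72  71  74  70  70  71  72  72  72  87 116 119 120 122 121] [121 121 119 122 123 116  72  72  73  67  47  45  46  59  70  72  73  71
  72  74  69  73  72  60 111 118 120 124] [[ 73  74  71  73  82 104 109  52  69  70]
 [ 74  75  81  93 114 123 126  70  72  72]
 [ 71  87 122 123 103  74 111  77  71  70]
 [ 70 119 119  79  54  44 105  89  69  71]
 [ 66 109  83  45  40  40  90 101  70  71]
 [ 67 100 103  42  42  38  74 112  73  72]
 [ 64  94 108  43  40  37  54 116  74  72]
 [ 61  83 110  43  43  41  48 122  78  73]
 [ 62  71 125  59  44  41  50 120  86  70]
 [ 63  67 121  71  46  53  82 125  90  73]
 [ 66  62 111  81  71 101 139 136  91  71]
 [ 59  63  95 116 129 137 128 106  72  71]
 [ 62  62  89 137 130 111  83  75  73  71]
 [ 62  65  71 112  88  78  72  74  70  73]]
[[313, 167], [299, 236], [352, 249], [366, 177]] [[0.6451, -0.001, 0.055], [0.4782, 0.036, 0.055], [0.444, -0.0855, 0.055], [0.6165, -0.1257, 0.055]]
```

View pics/crop.png

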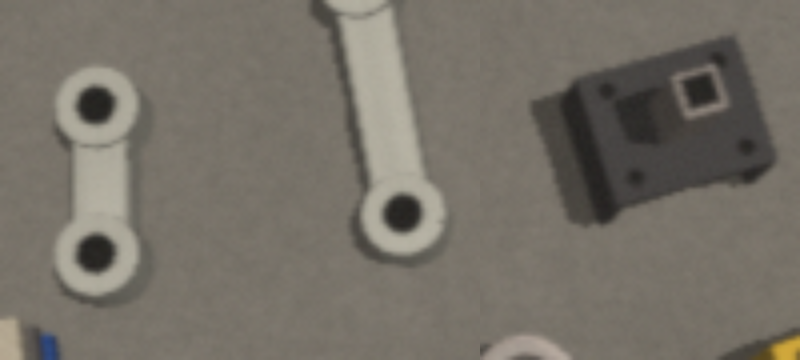

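The crop shows the short link on the left, knuckles at crop (96,104) and (96,253). The dark bridge foot is on the right, its bright post top at crop (700,92), which is about (445,203) in the top view. The choice holds. Moving off now.

Request:
carry_out(
  plan=[
    {"rot":[0,0,0],"xyz":[0.22,-0.16,-0.06],"grip":0},
    {"rot":[0,0,0],"xyz":[0.22,-0.16,-0.06],"grip":0},
    {"rot":[0,0,0],"xyz":[0.22,-0.16,-0.06],"grip":0},
    {"rot":[0,0,0],"xyz":[0.22,-0.16,-0.06],"grip":0},
    {"rot":[0,0,0],"xyz":[0.22,-0.16,-0.06],"grip":0},
    {"rot":[0,0,0],"xyz":[0.22,-0.16,-0.06],"grip":0},
    {"rot":[0,0,0],"xyz":[0.22,-0.16,-0.06],"grip":0},
    {"rot":[0,0,0],"xyz":[0.22,-0.16,-0.06],"grip":0},
  ],
)

```text
clock: 0.82
tool_pos: [0.3253, -0.3978, 0.3002]
eef_rot: [0.993, 0.119, 0.002, -0.0]
contact_force: [0.1, -0.3, 0.4]
opening: 0.999
finger_force: 0.0
```

Run:
```python
from h import *
c=cam("top")
print("post",ray(c,[445,203],.116))
q=np.array([[575,80],[737,37],[775,157],[613,212]])-[480,0]
w=ray(c,q/4+[390,180],.056)[:,:2]; print(w.round(4),w.mean(0)); d=w[1]-w[0]+w[2]-w[3]; print("footy yaw",np.arctan2(d[1],d[0]))
s=r.get_state(); print(s["clock"],s["tool_pos"],s["eef_rot"],tool(s,[.5,-.05,.3]))
```

```text
post [[ 0.53041529 -0.29230368  0.116     ]]
[[ 0.5565 -0.2348]
 [ 0.5798 -0.3315]
 [ 0.5066 -0.3479]
 [ 0.4767 -0.2517]] [ 0.52990427 -0.29148199]
footy yaw -1.3011364188466432
0.8167 [ 0.3253414  -0.39780476  0.3001519 ] [ 9.92853141e-01  1.19315515e-01  2.49829389e-03 -4.55612528e-04] [ 0.25208575 -0.29652025  0.00152138]
```

Request:
carry_out(
  plan=[
    {"rot":[0,0,0],"xyz":[0.2,-0.23,0],"grip":0},
    {"rot":[0,0,0],"xyz":[0.2,-0.23,0],"grip":0},
    {"rot":[0,0,0],"xyz":[0.2,-0.23,0],"grip":0},
    {"rot":[0,0,0],"xyz":[0.2,-0.23,0],"grip":0},
    {"rot":[0,0,0],"xyz":[0.2,-0.23,0],"grip":0},
    {"rot":[0,0,0],"xyz":[0.2,-0.23,0],"grip":0},
    {"rot":[0,0,0],"xyz":[0.2,-0.23,0],"grip":0},
    {"rot":[0,0,0],"xyz":[0.2,-0.23,0],"grip":0},
  ],
)

```text
clock: 1.48
tool_pos: [0.4651, -0.1276, 0.2988]
eef_rot: [0.993, 0.118, 0.001, -0.002]
contact_force: [-0.1, 0.6, 0.6]
opening: 1.0
finger_force: 0.0
```

Request:
carry_out(
  plan=[
    {"rot":[0,0,0.1],"xyz":[0.07,-0.28,0],"grip":0},
    {"rot":[0,0,0.21],"xyz":[0.07,-0.28,0],"grip":0},
    {"rot":[0,0,0.21],"xyz":[0.07,-0.28,0],"grip":0},
    {"rot":[0,0,0.21],"xyz":[0.07,-0.28,0],"grip":0},
    {"rot":[0,0,0.21],"xyz":[0.07,-0.28,0],"grip":0},
    {"rot":[0,0,0.21],"xyz":[0.07,-0.28,0],"grip":0},
    {"rot":[0,0,0.21],"xyz":[0.07,-0.28,0],"grip":0},
    {"rot":[0,0,0.21],"xyz":[0.07,-0.28,0],"grip":0},
  ],
)

```text
clock: 2.15
tool_pos: [0.4666, 0.1642, 0.2988]
eef_rot: [1.0, 0.015, 0.001, -0.003]
contact_force: [0.4, -0.3, 1.0]
opening: 1.001
finger_force: 0.0
```

Run:
```python
from h import *
s=r.get_state(); print(s["clock"],s["tool_pos"],R.from_quat(s["eef_rot"]).as_matrix()[:,0],tool(s,[.5193,.3555,.2]))
```

```text
2.15 [0.46656627 0.1641577  0.29878419] [0.99952634 0.03075353 0.00114405] [ 0.05848018 -0.18898367  0.10008137]
```

Request:
carry_out(
  plan=[
    {"rot":[0,0,0],"xyz":[0.058,-0.189,0.1],"grip":0},
    {"rot":[0,0,0],"xyz":[0.058,-0.189,0.1],"grip":0},
    {"rot":[0,0,0],"xyz":[0.058,-0.189,0.1],"grip":0},
    {"rot":[0,0,0],"xyz":[0.058,-0.189,0.1],"grip":0},
    {"rot":[0,0,0],"xyz":[0.058,-0.189,0.1],"grip":0},
    {"rot":[0,0,0],"xyz":[0.058,-0.189,0.1],"grip":0},
    {"rot":[0,0,0],"xyz":[0.058,-0.189,0.1],"grip":0},
    {"rot":[0,0,0],"xyz":[0.058,-0.189,0.1],"grip":0},
  ],
)

```text
clock: 2.82
tool_pos: [0.5217, 0.3434, 0.1979]
eef_rot: [1.0, 0.009, -0.001, 0.001]
contact_force: [0.5, -0.3, 0.4]
opening: 1.0
finger_force: 0.0
```

Run:
```python
from h import *
im,c,s=snap("wrist","w1")
g=cv2.cvtColor(im,cv2.COLOR_RGB2HSV); m=(g[:,:,2]>130)&(g[:,:,1]<60)
e=proj(c,[[.4742,.3543,.04],[.5643,.3568,.04]]); print("expected holes",e)
for k in blobs((g[:,:,2]<70),150):
    p=k.mean((0,1)); (x,y),(a,b),_=cv2.minAreaRect(k)
    if min(np.linalg.norm(e-p,axis=1))<60: print(p,(x,y),a,b,ray(c,(x,y),.04))
print(tool(s,[.5193,.3555,.007]),s["tool_pos"])
```

```text
expected holes [[304.06328001 265.08440622]
 [301.84668882 168.87764656]]
[303.43548387 267.03225806] (303.5000305175781, 267.0000305175781) 21.92030906677246 21.920310974121094 [[0.47223589 0.35482306 0.04      ]]
[301.51351351 171.28378378] (301.60003662109375, 171.2000274658203) 25.938386917114258 25.93838882446289 [[0.56229243 0.35700672 0.04      ]]
[-0.00198106 -0.01252231  0.1908485 ] [0.52173638 0.3434061  0.19787086]
```

View pics/w1.png

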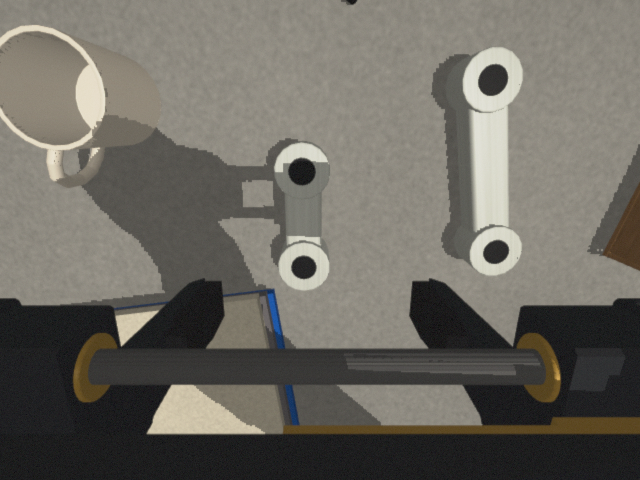

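The wrist view shows the short link's holes at (303,267) and (301,171), midway between the fingers, and the long link to the right at about (490,165). The wrist measurement agrees with the top view to 2 mm.

Request:
carry_out(
  plan=[
    {"rot":[0,0,0.005],"xyz":[-0.004,-0.005,0.13],"grip":0},
    {"rot":[0,0,0.005],"xyz":[-0.004,-0.005,0.13],"grip":0},
    {"rot":[0,0,0.005],"xyz":[-0.004,-0.005,0.13],"grip":0},
    {"rot":[0,0,0.005],"xyz":[-0.004,-0.005,0.13],"grip":0},
    {"rot":[0,0,0.005],"xyz":[-0.004,-0.005,0.13],"grip":0},
    {"rot":[0,0,0.005],"xyz":[-0.004,-0.005,0.13],"grip":0},
    {"rot":[0,0,0.005],"xyz":[-0.004,-0.005,0.13],"grip":0},
  ],
)

```text
clock: 3.45
tool_pos: [0.52, 0.3499, 0.072]
eef_rot: [1.0, 0.006, 0.002, -0.001]
contact_force: [0.4, -0.4, 0.2]
opening: 0.998
finger_force: 0.0
```

Run:
```python
from h import *
s=r.get_state(); print(s["clock"],s["tool_pos"],R.from_quat(s["eef_rot"]).as_matrix()[:,0],tool(s,[.5183,.3557,.008]))
```

```text
3.45 [0.5200216  0.34985789 0.07197777] [0.99992277 0.01151044 0.00468715] [-0.0019541  -0.00568748  0.06398502]
```

Request:
carry_out(
  plan=[
    {"rot":[0,0,-0.012],"xyz":[-0.002,-0.005,0.062],"grip":0},
    {"rot":[0,0,-0.012],"xyz":[-0.002,-0.005,0.062],"grip":0},
    {"rot":[0,0,-0.012],"xyz":[-0.002,-0.005,0.062],"grip":0},
    {"rot":[0,0,-0.012],"xyz":[-0.002,-0.005,0.062],"grip":0},
    {"rot":[0,0,-0.012],"xyz":[-0.002,-0.005,0.062],"grip":0},
  ],
)

```text
clock: 3.87
tool_pos: [0.5175, 0.3552, 0.0093]
eef_rot: [1.0, 0.012, 0.002, -0.001]
contact_force: [-0.1, 0.2, 0.6]
opening: 1.001
finger_force: 0.0
```

Request:
carry_out(
  plan=[
    {"rot":[0,0,0],"xyz":[0,0,0],"grip":255},
    {"rot":[0,0,0],"xyz":[0,0,0],"grip":255},
    {"rot":[0,0,0],"xyz":[0,0,0],"grip":255},
    {"rot":[0,0,0],"xyz":[0,0,0],"grip":255},
    {"rot":[0,0,0],"xyz":[0,0,0],"grip":255},
    {"rot":[0,0,0],"xyz":[0,0,0],"grip":255},
    {"rot":[0,0,0],"xyz":[0,0,0],"grip":255},
    {"rot":[0,0,0],"xyz":[0,0,0],"grip":255},
  ],
  squeeze=35,
)

```text
clock: 4.53
tool_pos: [0.5156, 0.3544, 0.0066]
eef_rot: [1.0, 0.012, -0.0, 0.0]
contact_force: [0.3, 0.7, -0.5]
opening: 0.422
finger_force: 0.0
```

Request:
carry_out(
  plan=[
    {"rot":[0,0,0],"xyz":[0,0,0],"grip":255},
    {"rot":[0,0,0],"xyz":[0,0,0],"grip":255},
    {"rot":[0,0,0],"xyz":[0,0,0],"grip":255},
    {"rot":[0,0,0],"xyz":[0,0,0],"grip":255},
  ],
)

```text
clock: 4.87
tool_pos: [0.5156, 0.3547, 0.0066]
eef_rot: [1.0, 0.013, 0.0, -0.0]
contact_force: [0.2, 1.2, -2.2]
opening: 0.386
finger_force: 35.0
```

Request:
carry_out(
  plan=[
    {"rot":[0,0,0],"xyz":[0,0,-0.03],"grip":255},
    {"rot":[0,0,0],"xyz":[0,0,-0.06],"grip":255},
    {"rot":[0,0,0],"xyz":[0,0,-0.09],"grip":255},
    {"rot":[0,0,0],"xyz":[0,0,-0.12],"grip":255},
    {"rot":[0,0,0],"xyz":[0,0,-0.15],"grip":255},
    {"rot":[0,0,0],"xyz":[0,0,-0.15],"grip":255},
  ],
)

```text
clock: 5.37
tool_pos: [0.5183, 0.356, 0.1621]
eef_rot: [1.0, 0.012, 0.004, -0.003]
contact_force: [1.0, 0.8, -3.2]
opening: 0.381
finger_force: 35.0
```

Run:
```python
from h import *
s=r.get_state(); print(s["clock"],s["tool_pos"],R.from_quat(s["eef_rot"]).as_matrix()[:,0],tool(s,[.5437,-.0435,.16]))
```

```text
5.3667 [0.51834793 0.35595055 0.16205749] [0.99968165 0.02407079 0.00756282] [1.57133506e-02 3.99950964e-01 1.51468248e-04]
```

Request:
carry_out(
  plan=[
    {"rot":[0,0,0.1],"xyz":[0.01,0.27,-0.03],"grip":255},
    {"rot":[0,0,0.2],"xyz":[0.01,0.27,-0.03],"grip":255},
    {"rot":[0,0,0.245],"xyz":[0.01,0.27,-0.03],"grip":255},
    {"rot":[0,0,0.245],"xyz":[0.01,0.27,-0.03],"grip":255},
    {"rot":[0,0,0.245],"xyz":[0.01,0.27,-0.03],"grip":255},
    {"rot":[0,0,0.245],"xyz":[0.01,0.27,-0.03],"grip":255},
    {"rot":[0,0,0.245],"xyz":[0.01,0.27,-0.03],"grip":255},
    {"rot":[0,0,0.245],"xyz":[0.01,0.27,-0.03],"grip":255},
  ],
)

```text
clock: 6.03
tool_pos: [0.5315, 0.0754, 0.1857]
eef_rot: [0.993, -0.115, -0.001, 0.004]
contact_force: [-0.5, -0.9, -5.0]
opening: 0.383
finger_force: 35.0
```

Run:
```python
from h import *
s=r.get_state(); print(s["clock"],s["tool_pos"],R.from_quat(s["eef_rot"]).as_matrix()[:,0])
im,c,s=snap("wrist","w2")
C=np.array([.5437,-.0435,.055]);u=np.array([np.cos(.22),-np.sin(.22),0]);v=np.array([np.sin(.22),np.cos(.22),0])
P=[C+a*.087*u+b*.067*v for a,b in((1,1),(1,-1),(-1,-1),(-1,1))]
q=proj(c,P); print(q.round(0)); o=im[:,:,::-1].copy()
for p in q: cv2.circle(o,tuple(int(t) for t in p),4,(255,0,255),1)
cv2.imwrite("pics/w2o.png",o)
```

```text
6.0333 [0.53152482 0.07544836 0.18570794] [ 0.97333454 -0.22938517 -0.00152046]
[[377.  58.]
 [561.  55.]
 [522. 275.]
 [369. 278.]]
```

View pics/w2o.png

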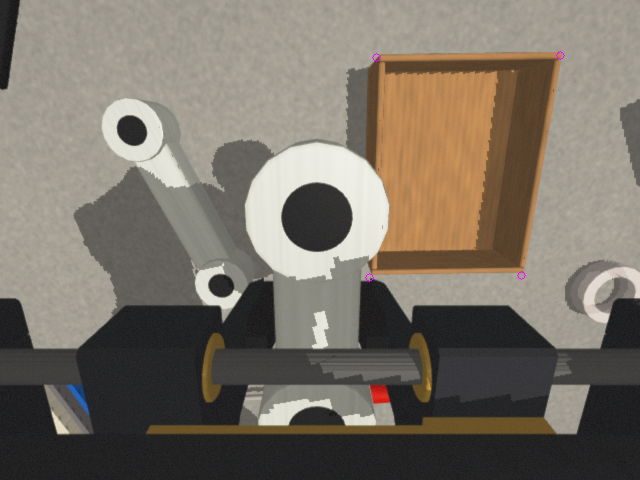

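The wrist view shows the held link, and the carton's predicted rim corners fall on the real ones at (377,58), (561,55), (522,275) and (369,278), within about 4 px. The carton pose is confirmed.

Run:
```python
from h import *
s=r.get_state(); print(tool(s,[.543,-.043,.13]),s["tool_pos"])
```

```text
[0.03898411 0.11691347 0.05598579] [0.53152124 0.0798737  0.18561672]
```

Request:
carry_out(
  plan=[
    {"rot":[0,0,0],"xyz":[0.038,0.115,0.02],"grip":255},
    {"rot":[0,0,0],"xyz":[0.038,0.115,0.04],"grip":255},
    {"rot":[0,0,0],"xyz":[0.038,0.115,0.056],"grip":255},
    {"rot":[0,0,0],"xyz":[0.038,0.115,0.056],"grip":255},
    {"rot":[0,0,0],"xyz":[0.038,0.115,0.056],"grip":255},
    {"rot":[0,0,0],"xyz":[0.038,0.115,0.056],"grip":255},
    {"rot":[0,0,0],"xyz":[0.038,0.115,0.056],"grip":255},
  ],
)

```text
clock: 6.67
tool_pos: [0.5445, -0.0329, 0.1306]
eef_rot: [0.994, -0.108, -0.0, -0.001]
contact_force: [1.2, 0.5, -4.9]
opening: 0.382
finger_force: 35.0
```

Run:
```python
from h import *
s=r.get_state(); print(tool(s,[.543,-.043,.013]),s["tool_pos"],R.from_quat(s["eef_rot"]).as_matrix()[:,0])
```

```text
[0.00075732 0.01039454 0.11755093] [ 0.54449881 -0.03292992  0.13057206] [ 9.76569292e-01 -2.15202713e-01 -4.58505605e-04]
```

Request:
carry_out(
  plan=[
    {"rot":[0,0,0],"xyz":[0.001,0.006,0.02],"grip":255},
    {"rot":[0,0,0],"xyz":[0.001,0.006,0.04],"grip":255},
    {"rot":[0,0,0],"xyz":[0.001,0.006,0.06],"grip":255},
    {"rot":[0,0,0],"xyz":[0.001,0.006,0.08],"grip":255},
    {"rot":[0,0,0],"xyz":[0.001,0.006,0.1],"grip":255},
    {"rot":[0,0,0],"xyz":[0.001,0.006,0.112],"grip":255},
    {"rot":[0,0,0],"xyz":[0.001,0.006,0.116],"grip":255},
    {"rot":[0,0,0],"xyz":[0.001,0.006,0.116],"grip":255},
  ],
)

```text
clock: 7.33
tool_pos: [0.544, -0.0404, 0.0144]
eef_rot: [0.994, -0.109, -0.0, -0.0]
contact_force: [-0.1, 0.5, -3.4]
opening: 0.378
finger_force: 35.0
```

Request:
carry_out(
  plan=[
    {"rot":[0,0,0],"xyz":[0,0,0],"grip":255},
    {"rot":[0,0,0],"xyz":[0,0,0],"grip":255},
    {"rot":[0,0,0],"xyz":[0,0,0],"grip":255},
  ],
)

```text
clock: 7.58
tool_pos: [0.5449, -0.0418, 0.0158]
eef_rot: [0.994, -0.11, 0.001, -0.0]
contact_force: [-0.3, -0.3, -3.8]
opening: 0.381
finger_force: 35.0
```

Request:
carry_out(
  plan=[
    {"rot":[0,0,0],"xyz":[0,0,0.002],"grip":255},
    {"rot":[0,0,0],"xyz":[0,0,0.004],"grip":255},
    {"rot":[0,0,0],"xyz":[0,0,0.004],"grip":255},
    {"rot":[0,0,0],"xyz":[0,0,0.004],"grip":255},
  ],
)

```text
clock: 7.92
tool_pos: [0.5446, -0.042, 0.0116]
eef_rot: [0.994, -0.11, 0.001, 0.0]
contact_force: [-1.5, -0.3, 6.3]
opening: 0.384
finger_force: 35.0
```

Request:
carry_out(
  plan=[
    {"rot":[0,0,0],"xyz":[0,0,0],"grip":110},
    {"rot":[0,0,0],"xyz":[0,0,0],"grip":110},
    {"rot":[0,0,0],"xyz":[0,0,0],"grip":110},
    {"rot":[0,0,0],"xyz":[0,0,0],"grip":110},
    {"rot":[0,0,0],"xyz":[0,0,0],"grip":110},
  ],
)

```text
clock: 8.33
tool_pos: [0.544, -0.0419, 0.0106]
eef_rot: [0.994, -0.11, -0.0, 0.0]
contact_force: [0.2, 0.5, -1.0]
opening: 0.565
finger_force: 0.0
```

Request:
carry_out(
  plan=[
    {"rot":[0,0,0],"xyz":[0,0,-0.03],"grip":110},
    {"rot":[0,0,0],"xyz":[0,0,-0.07],"grip":110},
    {"rot":[0,0,0],"xyz":[0,0,-0.11],"grip":110},
    {"rot":[0,0,0],"xyz":[0,0,-0.15],"grip":110},
    {"rot":[0,0,0],"xyz":[0,0,-0.18],"grip":110},
    {"rot":[0,0,0],"xyz":[0,0,-0.18],"grip":110},
    {"rot":[0,0,0],"xyz":[0,0,-0.18],"grip":110},
  ],
)

```text
clock: 8.92
tool_pos: [0.545, -0.042, 0.1923]
eef_rot: [0.994, -0.11, 0.002, -0.0]
contact_force: [-0.8, -0.2, -1.3]
opening: 0.568
finger_force: 0.0
```

Run:
```python
from h import *
im,c,s=snap("wrist","w3")
print(s["opening"],s["tool_pos"],R.from_quat(s["eef_rot"]).as_matrix()[:,0],"to foot",tool(s,[.53,-.292,.22]))
V=im.max(2);b=[k for k in blobs((V<75),80)]
for k in b:
    p,rr=cv2.minEnclosingCircle(k)
    if cv2.contourArea(k)>.7*np.pi*rr*rr: print(p,rr,ray(c,p,.045))
```

```text
0.5676631817888599 [ 0.54499212 -0.04201398  0.19231259] [ 0.97577886 -0.21872505  0.0038695 ] to foot [ 0.04015634  0.24719366 -0.02769713]
(316.66015625, 265.90924072265625) 12.356988906860352 [[ 0.5029578  -0.03251657  0.045     ]]
(586.111083984375, 223.88888549804688) 6.559430122375488 [[ 0.48945769 -0.27334516  0.045     ]]
(16.047618865966797, 176.04762268066406) 14.93343448638916 [[0.63869563 0.19814668 0.045     ]]
(316.60760498046875, 166.8987274169922) 13.337472915649414 [[ 0.59012723 -0.05210229  0.045     ]]
```

View pics/w3.png

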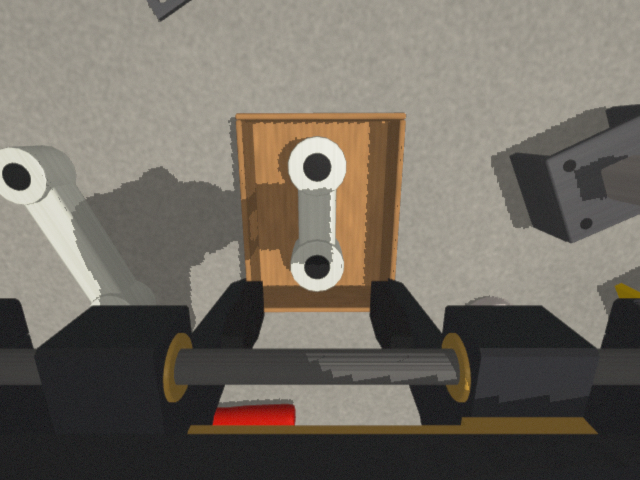

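The link lies flat in the carton with holes at (317,167) and (317,266), centred within 2 mm, and the foot is at the right edge. Next is the foot.

Request:
carry_out(
  plan=[
    {"rot":[0,0,-0.1],"xyz":[0.02,0.17,-0.05],"grip":0},
    {"rot":[0,0,-0.2],"xyz":[0.02,0.17,-0.05],"grip":0},
    {"rot":[0,0,-0.3],"xyz":[0.02,0.17,-0.05],"grip":0},
    {"rot":[0,0,-0.4],"xyz":[0.02,0.17,-0.05],"grip":0},
    {"rot":[0,0,-0.49],"xyz":[0.02,0.17,-0.05],"grip":0},
    {"rot":[0,0,-0.49],"xyz":[0.02,0.17,-0.05],"grip":0},
    {"rot":[0,0,-0.49],"xyz":[0.02,0.17,-0.05],"grip":0},
    {"rot":[0,0,-0.49],"xyz":[0.02,0.17,-0.05],"grip":0},
  ],
)

```text
clock: 9.63
tool_pos: [0.5259, -0.2096, 0.2391]
eef_rot: [0.991, 0.135, -0.001, -0.002]
contact_force: [0.3, 0.0, -0.8]
opening: 0.997
finger_force: 0.0
```

Run:
```python
from h import *
im,c,s=snap("wrist","w4")
print(s["opening"],s["tool_pos"],R.from_quat(s["eef_rot"]).as_matrix()[:,0],"to foot",tool(s,[.53,-.292,.22]))
def P(y,C=(.53,-.292),a=.27,z=.056):
    u=np.array([np.cos(a),np.sin(a)]);v=np.array([-u[1],u[0]])
    return [np.r_[C+i*y[0]*u+j*y[1]*v,z] for i,j in((1,1),(1,-1),(-1,-1),(-1,1))]
o=im[:,:,::-1].copy()
for p in np.r_[proj(c,P((.04,.05))),proj(c,P((.014,.014),z=.116))]: print(p.round(0));cv2.circle(o,tuple(int(t) for t in p),4,(255,0,255),1)
cv2.imwrite("pics/w4o.png",o)
```

```text
0.997064725349751 [ 0.52594963 -0.20960898  0.23912136] [ 0.96358715  0.26738841 -0.00180006] to foot [-0.0180931   0.08053711  0.01888717]
[349. 188.]
[453. 188.]
[444. 266.]
[347. 266.]
[399. 232.]
[433. 232.]
[430. 264.]
[397. 264.]
```

View pics/w4o.png

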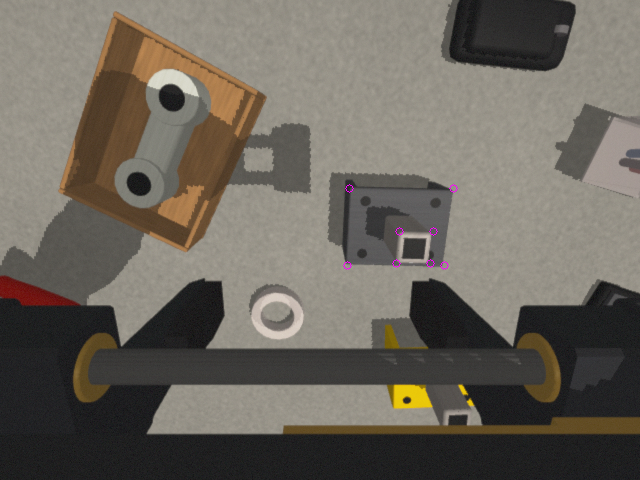

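The wrist view shows the dark foot at (400,227) with its post top at (414,247). Both agree with the predictions within about 3 px, so I go in.

Request:
carry_out(
  plan=[
    {"rot":[0,0,0],"xyz":[-0.018,0.075,0.07],"grip":0},
    {"rot":[0,0,0],"xyz":[-0.018,0.075,0.07],"grip":0},
    {"rot":[0,0,0],"xyz":[-0.018,0.075,0.07],"grip":0},
    {"rot":[0,0,0],"xyz":[-0.018,0.075,0.07],"grip":0},
    {"rot":[0,0,0],"xyz":[-0.018,0.075,0.07],"grip":0},
    {"rot":[0,0,0],"xyz":[-0.018,0.075,0.07],"grip":0},
  ],
)

```text
clock: 10.18
tool_pos: [0.5303, -0.2862, 0.1711]
eef_rot: [0.991, 0.136, 0.001, -0.001]
contact_force: [-0.2, -0.1, 0.1]
opening: 1.003
finger_force: 0.0
```

Run:
```python
from h import *
s=r.get_state()
print(s["tool_pos"],R.from_quat(s["eef_rot"]).as_matrix()[:,0],"to foot",tool(s,[.53,-.292,.07]))
```

```text
[ 0.53026011 -0.28617157  0.1711415 ] [0.9629431  0.26970074 0.00144757] to foot [-0.00196881  0.00568409  0.10113089]
```

Request:
carry_out(
  plan=[
    {"rot":[0,0,0],"xyz":[-0.001,0.004,0.03],"grip":0},
    {"rot":[0,0,0],"xyz":[-0.001,0.004,0.06],"grip":0},
    {"rot":[0,0,0],"xyz":[-0.001,0.004,0.085],"grip":0},
    {"rot":[0,0,0],"xyz":[-0.001,0.004,0.1],"grip":0},
    {"rot":[0,0,0],"xyz":[-0.001,0.004,0.1],"grip":0},
    {"rot":[0,0,0],"xyz":[-0.001,0.004,0.1],"grip":0},
  ],
)

```text
clock: 10.68
tool_pos: [0.5302, -0.2913, 0.0715]
eef_rot: [0.991, 0.136, 0.001, -0.0]
contact_force: [0.4, -0.1, -0.1]
opening: 1.001
finger_force: 0.0
```

Request:
carry_out(
  plan=[
    {"rot":[0,0,0],"xyz":[0,0,0],"grip":255},
    {"rot":[0,0,0],"xyz":[0,0,0],"grip":255},
    {"rot":[0,0,0],"xyz":[0,0,0],"grip":255},
    {"rot":[0,0,0],"xyz":[0,0,0],"grip":255},
    {"rot":[0,0,0],"xyz":[0,0,0],"grip":255},
    {"rot":[0,0,0],"xyz":[0,0,0],"grip":255},
    {"rot":[0,0,0],"xyz":[0,0,0],"grip":255},
    {"rot":[0,0,0],"xyz":[0,0,0],"grip":255},
  ],
  squeeze=50,
)

```text
clock: 11.35
tool_pos: [0.5291, -0.2934, 0.0707]
eef_rot: [0.991, 0.134, -0.0, 0.0]
contact_force: [0.6, 0.6, 1.4]
opening: 0.421
finger_force: 0.0
```

Request:
carry_out(
  plan=[
    {"rot":[0,0,0],"xyz":[0,0,0],"grip":255},
    {"rot":[0,0,0],"xyz":[0,0,0],"grip":255},
    {"rot":[0,0,0],"xyz":[0,0,0],"grip":255},
    {"rot":[0,0,0],"xyz":[0,0,0],"grip":255},
    {"rot":[0,0,0],"xyz":[0,0,0],"grip":255},
  ],
)

```text
clock: 11.77
tool_pos: [0.5288, -0.2928, 0.0706]
eef_rot: [0.991, 0.135, -0.0, -0.0]
contact_force: [-0.6, 2.0, 1.0]
opening: 0.317
finger_force: 49.8
```

Gripped at 28 mm. Lifting, still over the same spot.

Request:
carry_out(
  plan=[
    {"rot":[0,0,0],"xyz":[0,0,-0.03],"grip":255},
    {"rot":[0,0,0],"xyz":[0,0,-0.06],"grip":255},
    {"rot":[0,0,0],"xyz":[0,0,-0.09],"grip":255},
    {"rot":[0,0,0],"xyz":[0,0,-0.12],"grip":255},
    {"rot":[0,0,0],"xyz":[0,0,-0.12],"grip":255},
    {"rot":[0,0,0],"xyz":[0,0,-0.12],"grip":255},
  ],
)

```text
clock: 12.27
tool_pos: [0.5297, -0.2942, 0.1917]
eef_rot: [0.991, 0.134, 0.001, 0.001]
contact_force: [-0.2, 1.0, -4.1]
opening: 0.315
finger_force: 49.8
```

Run:
```python
from h import *
s=r.get_state()
print(s["tool_pos"],R.from_quat(s["eef_rot"]).as_matrix()[:,0],"to carton",tool(s,[.545,-.043,.19]))
```

```text
[ 0.52972656 -0.29419486  0.19165012] [0.96400914 0.26586163 0.0019939 ] to carton [ 0.08150352 -0.23809771  0.00123021]
```

Request:
carry_out(
  plan=[
    {"rot":[0,0,0.07],"xyz":[0.01,-0.03,0],"grip":255},
    {"rot":[0,0,0.14],"xyz":[0.02,-0.06,0],"grip":255},
    {"rot":[0,0,0.21],"xyz":[0.03,-0.09,0],"grip":255},
    {"rot":[0,0,0.28],"xyz":[0.04,-0.12,0],"grip":255},
    {"rot":[0,0,0.35],"xyz":[0.05,-0.15,0],"grip":255},
    {"rot":[0,0,0.42],"xyz":[0.06,-0.18,0],"grip":255},
    {"rot":[0,0,0.49],"xyz":[0.07,-0.21,0],"grip":255},
    {"rot":[0,0,0.49],"xyz":[0.08,-0.235,0],"grip":255},
  ],
)

```text
clock: 12.93
tool_pos: [0.5416, -0.0432, 0.1884]
eef_rot: [0.994, -0.111, -0.002, 0.0]
contact_force: [1.3, -0.6, -3.7]
opening: 0.317
finger_force: 49.8
```

Request:
carry_out(
  plan=[
    {"rot":[0,0,0],"xyz":[0,0,0],"grip":255},
    {"rot":[0,0,0],"xyz":[0,0,0],"grip":255},
    {"rot":[0,0,0],"xyz":[0,0,0],"grip":255},
  ],
)

```text
clock: 13.18
tool_pos: [0.5423, -0.0464, 0.189]
eef_rot: [0.994, -0.11, -0.002, 0.001]
contact_force: [-0.1, -0.9, -5.3]
opening: 0.315
finger_force: 49.8
```

Run:
```python
from h import *
im,c,s=snap("wrist","w5"); im2=r.snapshot("side")
A=R.from_quat(s["eef_rot"]).as_matrix()
print(s["tool_pos"],A[:,0],"to carton",tool(s,[.5455,-.043,.076]))
cv2.imwrite("pics/w5o.png",np.hstack([im[:,:400,::-1],im2[100:400,180:420,::-1].repeat(1,0) if 0 else cv2.resize(im2[120:320,220:420],(400,480))[:,:,::-1]]))
```

```text
[ 0.54233504 -0.0463806   0.18904714] [ 0.97583443 -0.2184872  -0.00324305] to carton [ 0.00271648 -0.00422117  0.11303054]
```

View pics/w5o.png

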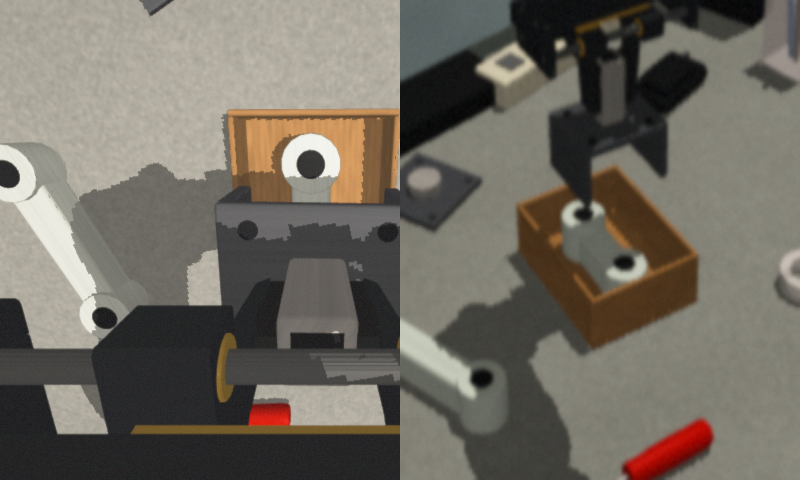

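The foot hangs upright over the link at about (590,130) in the side crop. Its front plate edge, at about row 203 in the wrist half, is parallel to the carton. Lowering it now.

Request:
carry_out(
  plan=[
    {"rot":[0,0,0],"xyz":[0.003,-0.003,0.02],"grip":255},
    {"rot":[0,0,0],"xyz":[0.003,-0.003,0.04],"grip":255},
    {"rot":[0,0,0],"xyz":[0.003,-0.003,0.06],"grip":255},
    {"rot":[0,0,0],"xyz":[0.003,-0.003,0.08],"grip":255},
    {"rot":[0,0,0],"xyz":[0.003,-0.003,0.095],"grip":255},
    {"rot":[0,0,0],"xyz":[0.003,-0.003,0.105],"grip":255},
    {"rot":[0,0,0],"xyz":[0.003,-0.003,0.108],"grip":255},
    {"rot":[0,0,0],"xyz":[0.003,-0.003,0.108],"grip":255},
  ],
)

```text
clock: 13.95
tool_pos: [0.5468, -0.0441, 0.0821]
eef_rot: [0.994, -0.11, -0.001, 0.0]
contact_force: [-0.9, -0.2, -3.5]
opening: 0.313
finger_force: 49.8
```

Request:
carry_out(
  plan=[
    {"rot":[0,0,0],"xyz":[0,0,0],"grip":255},
    {"rot":[0,0,0],"xyz":[0,0,0.001],"grip":255},
    {"rot":[0,0,0],"xyz":[0,0,0.002],"grip":255},
    {"rot":[0,0,0],"xyz":[0,0,0.002],"grip":255},
  ],
)

```text
clock: 14.28
tool_pos: [0.5475, -0.0433, 0.0812]
eef_rot: [0.994, -0.11, 0.001, -0.0]
contact_force: [-0.1, 0.9, -3.9]
opening: 0.31
finger_force: 49.8
```

Request:
carry_out(
  plan=[
    {"rot":[0,0,0],"xyz":[0,0,0.002],"grip":255},
    {"rot":[0,0,0],"xyz":[0,0,0.004],"grip":255},
    {"rot":[0,0,0],"xyz":[0,0,0.005],"grip":255},
    {"rot":[0,0,0],"xyz":[0,0,0.005],"grip":255},
    {"rot":[0,0,0],"xyz":[0,0,0.005],"grip":255},
  ],
)

```text
clock: 14.7
tool_pos: [0.5471, -0.0432, 0.0756]
eef_rot: [0.994, -0.11, -0.0, 0.0]
contact_force: [0.4, 0.1, -3.5]
opening: 0.314
finger_force: 49.8
```

Request:
carry_out(
  plan=[
    {"rot":[0,0,0],"xyz":[0,0,0.001],"grip":255},
    {"rot":[0,0,0],"xyz":[0,0,0.002],"grip":255},
    {"rot":[0,0,0],"xyz":[0,0,0.002],"grip":255},
    {"rot":[0,0,0],"xyz":[0,0,0.002],"grip":255},
  ],
)

```text
clock: 15.03
tool_pos: [0.5472, -0.0433, 0.0755]
eef_rot: [0.994, -0.11, 0.0, 0.0]
contact_force: [-3.2, 0.5, 14.2]
opening: 0.316
finger_force: 49.8
```

Contact with the floor. Release and rise.

Request:
carry_out(
  plan=[
    {"rot":[0,0,0],"xyz":[0,0,0],"grip":60},
    {"rot":[0,0,0],"xyz":[0,0,0],"grip":60},
    {"rot":[0,0,0],"xyz":[0,0,0],"grip":60},
    {"rot":[0,0,0],"xyz":[0,0,0],"grip":60},
    {"rot":[0,0,0],"xyz":[0,0,0],"grip":60},
    {"rot":[0,0,0],"xyz":[0,0,0],"grip":60},
    {"rot":[0,0,0],"xyz":[0,0,0],"grip":60},
  ],
)

```text
clock: 15.62
tool_pos: [0.5471, -0.0433, 0.0736]
eef_rot: [0.994, -0.11, -0.0, 0.0]
contact_force: [-0.1, 0.5, 0.1]
opening: 0.762
finger_force: 0.0
```

Request:
carry_out(
  plan=[
    {"rot":[0,0,0],"xyz":[0,0,-0.02],"grip":60},
    {"rot":[0,0,0],"xyz":[0,0,-0.05],"grip":60},
    {"rot":[0,0,0],"xyz":[0,0,-0.08],"grip":60},
    {"rot":[0,0,0],"xyz":[0,0,-0.12],"grip":60},
    {"rot":[0,0,0],"xyz":[-0.03,0,-0.15],"grip":60},
    {"rot":[0,0,0],"xyz":[-0.05,0,-0.16],"grip":60},
    {"rot":[0,0,0],"xyz":[-0.05,0,-0.16],"grip":60},
  ],
)

```text
clock: 16.2
tool_pos: [0.4957, -0.0316, 0.2364]
eef_rot: [0.994, -0.109, 0.001, 0.0]
contact_force: [-1.0, -0.7, 0.1]
opening: 0.766
finger_force: 0.0
```

Run:
```python
from h import *
im,c,s=snap("wrist"); o2=r.snapshot("side")
C=np.array([.545,-.043]);a=-.22;u=np.array([np.cos(a),np.sin(a)]);v=np.array([-u[1],u[0]])
o=im[:,:,::-1].copy()
for p in proj(c,[np.r_[C+i*.04*u+j*.05*v,.061] for i in(1,-1) for j in(1,-1)]): cv2.circle(o,tuple(int(t) for t in p),4,(255,0,255),1); print(p)
cv2.imwrite("pics/w6.png",np.hstack([o[:,120:520],cv2.resize(o2[120:320,220:420],(400,480))[:,:,::-1]]))
```

```text
[260.19995922 112.27955108]
[373.64961664 112.26572639]
[264.21510186 201.74062112]
[369.59801871 201.70854985]
```

View pics/w6.png

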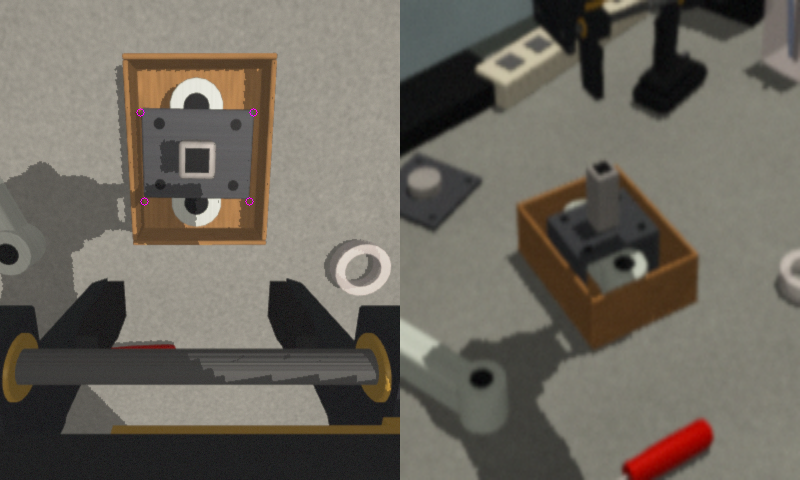

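The view shows the foot upright in the carton, its post at (197,160) and its plate within 4 px of the predicted corners. It straddles the link, whose knuckles show at (196,100) and (196,205). The gripper is clear.

```bash
python3 -c "
from plant import r
print(r.finish_job())"
```

```text
the job is handed in; nothing more can be done
None
```

The short link lies flat in the carton with the bridge foot standing over it, the long link was not touched, and the job was handed in at about 16 s; the hand-in call returned no verdict.

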